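Account for the pipe unions in the fitting rail

ROBOT

A 6-joint arm with a two-finger parallel gripper is mounted at the origin on a cart in front of the work surface, level with it; the furniture and walls round the work are solid. World frame = base frame: x ahead of the robot, y to its left, z up, the work surface at z = 0. Lengths are in m, angles in rad, forces in N, time in s.
With the tool pointing down it reaches from about 0.275 to 0.875 m from the base axis. Payload 12.5 kg.
Tool frame: the origin (TCP) lies on the centre line of the jaws, within the pads' length; the fingertips stand r.finger_overhang ahead of it and the grasp point (between the pads) lies 3 mm ahead of it (r.finger_overhang is the distance from the TCP to the fingertips, in m); z points along the fingers, y is the line along which they close (so a half turn about z gives the same grasp; the last joint's range is limited). The gripper opens to 85 mm and grips with 20 to 120 N. Pads are 22 mm wide; open, the fingers measure 114 mm over their backs; the gripper's body (76 mm by 85 mm) begins 54 mm behind the grasp point. The pads swing forward as they close: fully open they stand 13 mm farther back than shut.
Start: joints at [-1.308, 0.351, 1.652, -0, 1.139, -0.085], TCP at [0.187, -0.517, 0.218] pointing down, gripper open.
Joint ranges: [-2.75, 2.75], [-0.79, 2.1], [0.01, 2.65], [-1.57, 4.71], [0.07, 3.14], [-2.87, 2.87]. Speed limits (rad/s): [2.22, 2.22, 2.79, 3.14, 3.14, 3.14].

INTERFACE

Orientations are given as a unit quaternion [x, y, z, w].
In Python, from cell import r, optics gives the robot as it stands. The module is installed in compiled form; this text tells all that it offers. Calls block until the motion is done:
- r.move_to(position, orientation): joint-space move of the TCP to a pose.
- r.move_linear(position, rot=None, vel=0.15): straight line of the TCP; rot=None keeps the orientation; vel is the mean speed in m/s.
- r.set_joints(angles): joint-space move.
- r.set_gripper(opening, squeeze=None): opening from 0.0 (shut) to 1.0 (fully open); squeeze is the grip in N (None keeps the last); returns when the fingers have stopped.
- r.sleep(seconds).
- r.inverse_kinematics(position, orientation): joint angles nearest the present ones, or None.
- optics.get_image(name): name is "side" or "top" or "wrist"; returns a dict with "pixels" (384x512x3 uint8, red, green, blue), "depth" (384x512 float32, m along the optical axis (not along the pixel's ray), 0 where there is no reading), "fx", "fy", "cx", "cy" (pixels), "camera_from_world" (4x4, takes a point from world to camera coordinates); the wrist camera has in their place "mount" (4x4, takes a point from camera to tool coordinates, whose origin is the TCP and whose axes are the flange's). Camera axes: x right, y down, z forward; pixel columns grow to the right and rows downward; lengths in m; the calibration is good to about 2 mm. The wrist camera is an equidistant fisheye: a pixel r from the principal point sees the ray r / f radians off the axis. A picture is of the moment at which its call begins: read the wrist's pose just before it.
A pose or a line that the arm cannot do raises r.PlanningError and nothing moves.
- r.hand_in(): hands the job in; it is judged then, once.
Readings, each from a call of its own:
- r.current_t(): time.
- r.current_q(): joint angles.
- r.current_qvel(): joint speeds.
- r.current_effort(): joint torques, N m.
- r.current_tool_pos(): TCP position.
- r.current_ee_rot(): TCP orientation.
- r.current_contact_force(): force on the tool from outside, world axes, zero at the start.
- r.current_torque(): the same for the moment, N m.
- r.current_opening(): opening from 0.0 (shut) to 1.0 (fully open).
- r.current_finger_force(): force on a finger pad.
Only numpy, scipy, OpenCV 4.12 (cv2) and the standard library are available. Lean on these libraries where they do the work, as an engineer would, in place of code of your own. Each camera call takes 0.05 s, during which the arm holds its last target. There are 200 camera calls.

TASK

Before the panel is closed every fitting has to be accounted for: stand the four loose pipe unions upright in the fitting rail in order of size, the largest in the largest seat down to the smallest in the smallest, each with its foot fully down on the floor of its seat. Let go of them all, and leave the relief valve and the poppet housing behind them where they are.

Things in the scene. Friction and masses are not known exactly. Their poses are not given: they have to be found in the camera images.
- union_4: Loose red pipe union, smallest of four, 28 mm tall, standing on its cone end (round spigot 12.6 mm across, flat foot). Hexagon 16 mm across flats, 18 across corners, 10 to 17 mm above the foot; threaded end above it is thinner. Grip the hexagon: flats face the body's +x and -x and every 60 degrees on. Origin: centre of the foot, z up. About 40 g.
- union_2: Loose brass-coloured pipe union, second smallest of four, 34 mm tall, standing on its cone end (round spigot 14.8 mm across, flat foot). Hexagon 19 mm across flats, 22 across corners, 12 to 20 mm above the foot; threaded end above it is thinner. Grip the hexagon: flats face the body's +x and -x and every 60 degrees on. Origin: centre of the foot, z up. About 40 g.
- union_1: Loose blue pipe union, second largest of four, 39 mm tall, standing on its cone end (round spigot 17.2 mm across, flat foot). Hexagon 22 mm across flats, 25 across corners, 14 to 23 mm above the foot; threaded end above it is thinner. Grip the hexagon: flats face the body's +x and -x and every 60 degrees on. Origin: centre of the foot, z up. About 40 g.
- union_3: Loose white-silver pipe union, largest of four, 44 mm tall, standing on its cone end (round spigot 19.6 mm across, flat foot). Hexagon 25 mm across flats, 28 across corners, 16 to 26 mm above the foot; threaded end above it is thinner. Grip the hexagon: flats face the body's +x and -x and every 60 degrees on. Origin: centre of the foot, z up. About 40 g.
- seat_a: Smallest of 4 round black seats (shallow cups) fixed in a row by size, 56 mm apart, on a fixed aluminium bar 252x52x12 mm with a hanging tab past the largest seat. Seat 35 mm outside; recess 29 mm across, 6 mm deep, flat floor. Origin: centre of that floor, 15 mm above the table, rim 6 mm above it; z up, x along the row to the larger seats.
- seat_b: Second smallest of 4 round black seats (shallow cups) fixed in a row by size, 56 mm apart, on a fixed aluminium bar 252x52x12 mm with a hanging tab past the largest seat. Seat 39 mm outside; recess 33 mm across, 6 mm deep, flat floor. Origin: centre of that floor, 15 mm above the table, rim 6 mm above it; z up, x along the row to the larger seats.
- seat_c: Second largest of 4 round black seats (shallow cups) fixed in a row by size, 56 mm apart, on a fixed aluminium bar 252x52x12 mm with a hanging tab past the largest seat. Seat 43 mm outside; recess 37 mm across, 6 mm deep, flat floor. Origin: centre of that floor, 15 mm above the table, rim 6 mm above it; z up, x along the row to the larger seats.
- seat_d: Largest of 4 round black seats (shallow cups) fixed in a row by size, 56 mm apart, on a fixed aluminium bar 252x52x12 mm with a hanging tab past the largest seat. Seat 47 mm outside; recess 41 mm across, 6 mm deep, flat floor. Origin: centre of that floor, 15 mm above the table, rim 6 mm above it; z up, x along the row to the larger seats.
- hex_fitting: Bystander: plain metal poppet housing, 30 x 34 x 82 mm, standing on its hexagon beyond the work; origin at the centre of its foot. To be left alone.
- relief_valve: Bystander: relief valve with a blue cap, 104 x 149 x 71 mm, lying beyond the unions; origin at the centre of its underside. To be left alone.

How it is judged:
At the end, for the whole second after the job is handed in: Each union stands upright (within 0.12 rad) in the seat of its own size rank, its foot's centre within 12 mm sideways and 2.5 mm in height of the centre of the seat's floor, at rest and not touched by the fingers (horizontal distance between union_4 and seat_a below 0.012 m and z of union_4 in the frame of seat_a between -0.0025 and 0.0025 m and angle between each of union_4, union_2, union_1, union_3's own z axis and vertical below 0.12 rad and linear speed of each of union_4, union_2, union_1, union_3 below 0.02 m/s and contact force between each of union_4, union_2, union_1, union_3 and the fingers below 0.05 N and horizontal distance between union_2 and seat_b below 0.012 m and z of union_2 in the frame of seat_b between -0.0025 and 0.0025 m and horizontal distance between union_1 and seat_c below 0.012 m and z of union_1 in the frame of seat_c between -0.0025 and 0.0025 m and horizontal distance between union_3 and seat_d below 0.012 m and z of union_3 in the frame of seat_d between -0.0025 and 0.0025 m).
It fails at once if the poppet housing is pushed more than 15 mm (distance of hex_fitting from where it was at the start of the episode above 0.015 m).
It fails at once if the relief valve is pushed more than 15 mm (distance of relief_valve from where it was at the start of the episode above 0.015 m).
It also fails if it takes over 102 s, if anything falls off the work surface, if the arm or the gripper's body presses on something with over 40 N, if the wrist force passes 120 N, or if a joint passes its speed limit or range.

## Working session

There is one attempt and no reset: what is moved stays moved. The work goes in short steps, each a Python script; the robot and the scene stay as the last script left them, time stands still between calls to the robot, and variables do not carry over. Pictures are saved under pics/ and viewed, at most 14 in all, crops included, and the job is handed in when it is done.

```bash
mkdir -p pics; python3 - <<'E'
from cell import r, optics
import numpy as np, cv2, pickle
d={}
for n in("top","side"):
    d[n]=optics.get_image(n); cv2.imwrite(f"pics/{n}0.png",cv2.resize(d[n]["pixels"][:,:,::-1],(768,576)))
    print(n,d[n]["fx"],d[n]["cx"],d[n]["cy"],d[n]["camera_from_world"].round(3).tolist())
pickle.dump(d,open("d0.pkl","wb"))
print(r.finger_overhang,r.current_t(),r.current_ee_rot())
E
```

```text
top 408.09793535950115 258.98038346335005 190.04183621686443 [[-0.028, -1.0, -0.003, 0.107], [-0.987, 0.028, -0.16, 0.572], [0.161, -0.001, -0.987, 1.04], [0.0, 0.0, 0.0, 1.0]]
side 494.00576448667755 248.75992491701717 194.50952471830794 [[-0.971, -0.241, 0.008, 0.606], [-0.159, 0.614, -0.773, 0.054], [0.181, -0.752, -0.634, 1.314], [0.0, 0.0, 0.0, 1.0]]
0.022 0.1 [ 9.84917544e-01  1.73023607e-01 -4.20956652e-05 -5.10880355e-04]
```

View pics/top0.png

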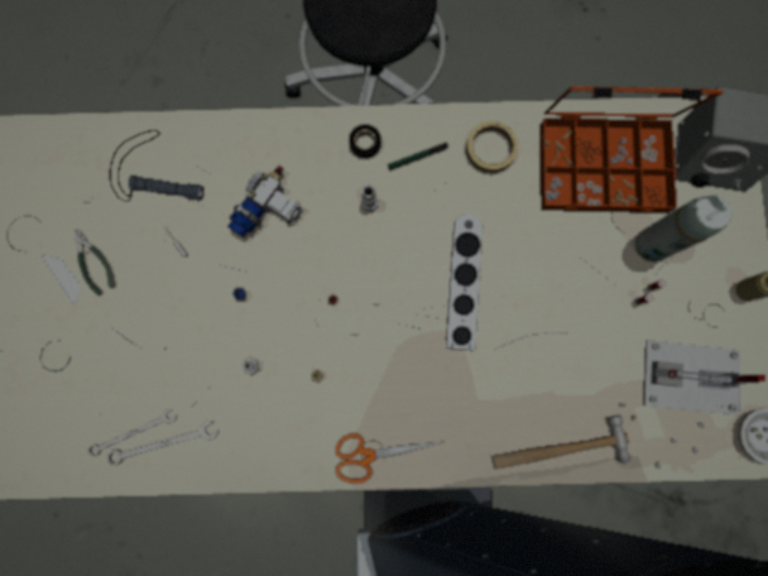

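View pics/side0.png

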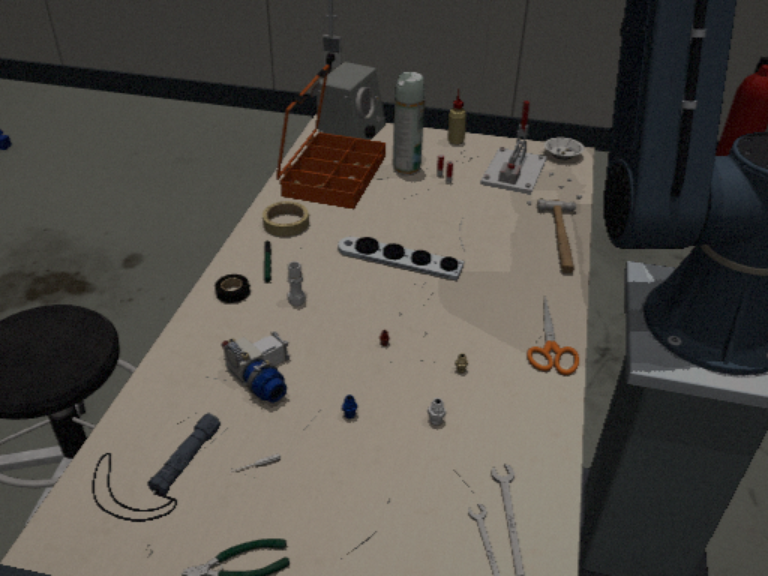

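The top view shows blue at (240,294), red at (333,299), silver at (252,366) and brass at (317,376). The seats run from d (467,244) to a (462,336). The housing is at (368,198) and the valve at (265,203). Next I get coarse positions, then a wrist look over the unions.

```bash
cat > h.py <<'E'
from cell import r, optics
import numpy as np, cv2
from scipy.spatial.transform import Rotation as R
def ray_plane(o,d,z): return o+d*(z-o[2])/d[2]
def px2w(im,u,v,z):
    T=np.linalg.inv(im["camera_from_world"]); d=T[:3,:3]@[(u-im["cx"])/im["fx"],(v-im["cy"])/im["fy"],1]
    return ray_plane(T[:3,3],d,z)
def down(yaw):  # tool y (closing line) at world angle yaw+90deg, tool x at yaw
    return (R.from_euler('z',yaw)*R.from_euler('x',np.pi)).as_quat()
def wrist():
    p=np.array(r.current_tool_pos()); q=R.from_quat(r.current_ee_rot()); im=optics.get_image("wrist")
    W=np.eye(4); W[:3,:3]=q.as_matrix(); W[:3,3]=p; im["W"]=W@im["mount"]; return im
def wpx2w(im,u,v,z):
    a=np.array([(u-im["cx"])/im["fx"],(v-im["cy"])/im["fy"]]); t=np.hypot(*a)
    d=np.r_[a/t*np.sin(t),np.cos(t)] if t>1e-9 else np.array([0,0,1.])
    return ray_plane(im["W"][:3,3],im["W"][:3,:3]@d,z)
def w2wpx(im,P):
    c=np.linalg.inv(im["W"])@np.r_[P,1]; t=np.arctan2(np.hypot(c[0],c[1]),c[2]); n=np.hypot(c[0],c[1])
    return np.array([im["cx"]+im["fx"]*t*c[0]/n, im["cy"]+im["fy"]*t*c[1]/n])
E
python3 - <<'E'
from h import *
import pickle
im=pickle.load(open("d0.pkl","rb"))["top"]
for n,u,v,z in [("u1blue",240,294,.02),("u4red",333,299,.015),("u3silver",252,366,.022),("u2brass",317,376,.017),("d",467,244,.018),("c",466,274,.018),("b",464,305,.018),("a",462,336,.018),("housing",368,190,.08)]:
    print(n,px2w(im,u/1.5,v/1.5,z).round(3))
w=wrist(); print({k:w[k] for k in("fx","fy","cx","cy")},w["mount"].round(3).tolist())
# view pose above the unions
r.move_to([0.33,0.13,0.25],down(0)); print(r.current_q().round(2) if hasattr(r.current_q(),'round') else r.current_q(), r.current_t())
w=wrist(); cv2.imwrite("pics/w1.png",cv2.resize(w["pixels"][:,:,::-1],(768,576))); pickle.dump(w,open("w1.pkl","wb"))
E
```

```text
u1blue [0.57  0.361 0.02 ]
u4red [0.557 0.193 0.015]
u3silver [0.44  0.338 0.022]
u2brass [0.419 0.223 0.017]
d [ 0.652 -0.055  0.018]
c [ 0.596 -0.051  0.018]
b [ 0.539 -0.045  0.018]
a [ 0.483 -0.038  0.018]
housing [0.74  0.123 0.08 ]
{'fx': 297.3186396354542, 'fy': 297.3186396354542, 'cx': 261.5293792654283, 'cy': 184.58058965250456} [[0.0, -0.961, -0.278, 0.071], [1.0, 0.0, 0.001, 0.001], [-0.001, -0.278, 0.961, -0.156], [0.0, 0.0, 0.0, 1.0]]
[ 0.24 -0.06  2.06 -0.    1.15  1.81] 2.5083
```

View pics/w1.png

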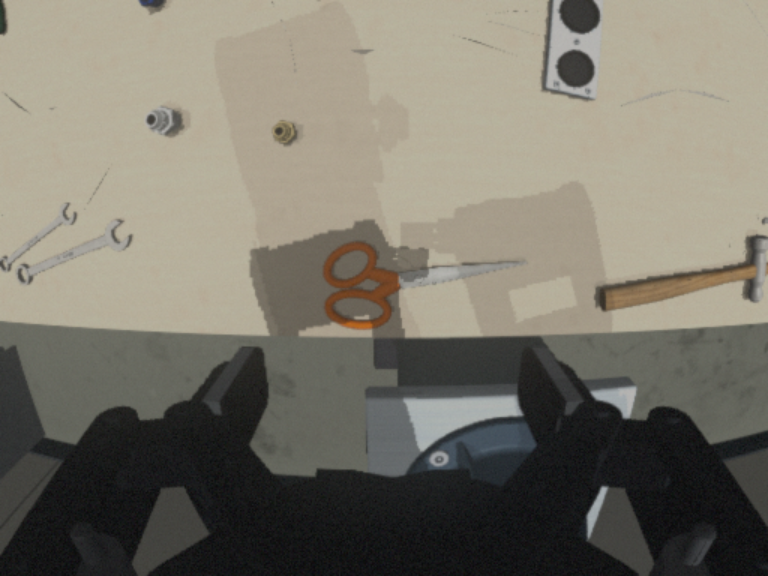

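The wrist image shows silver at (162,121), brass at (285,131), and seats a and b at (576,68) and (580,14). Next I take closer looks from straight above each union and fit the hexagons.

```bash
cat >> h.py <<'E'
# name: coarse xy, hex lo, hex hi, flats
U={"u3":((.440,.338),.016,.026,.025,.044),"u1":((.570,.361),.014,.023,.022,.039),"u2":((.419,.223),.012,.020,.019,.034),"u4":((.557,.193),.010,.017,.016,.028)}
def cloud(im):
    v,u=np.mgrid[0:384,0:512]; a=np.stack([(u-im["cx"])/im["fx"],(v-im["cy"])/im["fy"]],-1); t=np.linalg.norm(a,axis=-1)
    s=np.tan(t)/np.maximum(t,1e-9); c=np.concatenate([a*s[...,None],np.ones_like(t)[...,None]],-1)*im["depth"][...,None]
    return c@im["W"][:3,:3].T+im["W"][:3,3]
E
cat > look.py <<'E'
from h import *
import pickle,sys
def hexfit(im,xy,flats,lo,hi):
    P=cloud(im); near=(np.hypot(P[...,0]-xy[0],P[...,1]-xy[1])<.03)&(im["depth"]>0)
    m=near&(P[...,2]>lo-.002)&(P[...,2]<hi+.003); Q=P[m][:,:2]
    th=np.radians(np.arange(0,60,2.)); best=[]
    for t in th:
        w=0
        for k in range(3):
            d=np.array([np.cos(t+k*np.pi/3),np.sin(t+k*np.pi/3)]); s=Q@d; w+=s.max()-s.min()
        best.append(w/3)
    i=int(np.argmin(best)); t=th[i]
    A=[];b=[]
    for k in range(3):
        d=np.array([np.cos(t+k*np.pi/3),np.sin(t+k*np.pi/3)]); s=Q@d; A.append(d); b.append((s.max()+s.min())/2)
    c=np.linalg.lstsq(np.array(A),np.array(b),rcond=None)[0]
    return c,np.degrees(t),min(best),max(best),m.sum(),P[near][:,2].max(),np.median(P[near&(P[...,2]<.008)][:,2])
if __name__=="__main__":
    tiles=[]
    for n in ("u2","u3","u1","u4"):
        xy,lo,hi,fl,H=U[n]
        r.move_to([xy[0]-.071,xy[1],.12],down(0)); im=wrist(); pickle.dump(im,open(n+".pkl","wb"))
        print(n,[np.round(x,4) for x in hexfit(im,xy,fl,lo,hi)],r.current_t())
        u,v=w2wpx(im,np.r_[xy,hi]).astype(int); tiles.append(cv2.resize(im["pixels"][max(v-30,0):max(v-30,0)+60,u-30:u+30,::-1],(380,380),interpolation=cv2.INTER_CUBIC)[:280])
    cv2.imwrite("pics/hex.png",np.vstack([np.hstack(tiles[:2]),np.hstack(tiles[2:])]))
    r.move_to([.567-.071,-.047,.2],down(0)); im=wrist(); pickle.dump(im,open("rail.pkl","wb"))
    cv2.imwrite("pics/rail.png",cv2.resize(im["pixels"][:,:,::-1],(768,576))); print(r.current_t())
E
python3 look.py
```

```text
u2 [array([0.422 , 0.2245]), np.float64(44.0), np.float64(0.0194), np.float64(0.0209), np.int64(176), np.float64(0.0356), np.float64(-0.0003)] 3.2917
u3 [array([0.442 , 0.3418]), np.float64(38.0), np.float64(0.0251), np.float64(0.0279), np.int64(290), np.float64(0.0466), np.float64(-0.0003)] 3.8833
u1 [array([0.5726, 0.3636]), np.float64(58.0), np.float64(0.0219), np.float64(0.0245), np.int64(231), np.float64(0.0414), np.float64(-0.0002)] 4.525
u4 [array([0.5586, 0.1945]), np.float64(26.0), np.float64(0.0164), np.float64(0.0178), np.int64(133), np.float64(0.0306), np.float64(-0.0004)] 5.2833
6.325
```

View pics/hex.png

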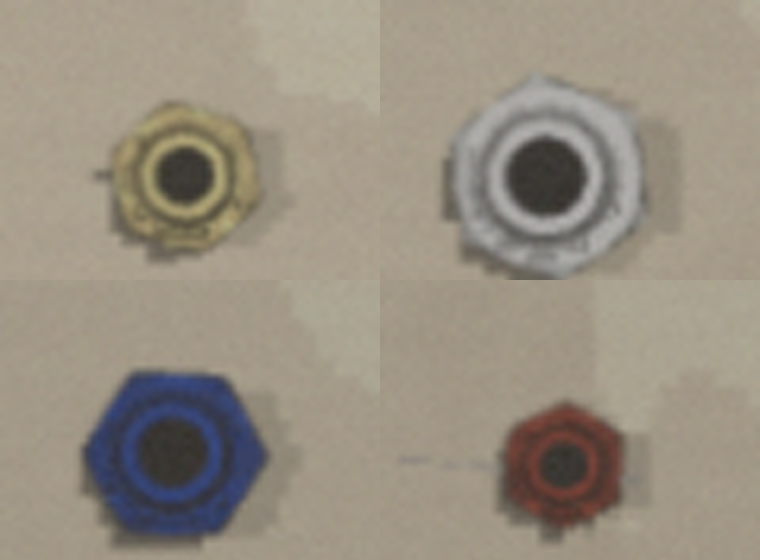

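View pics/rail.png

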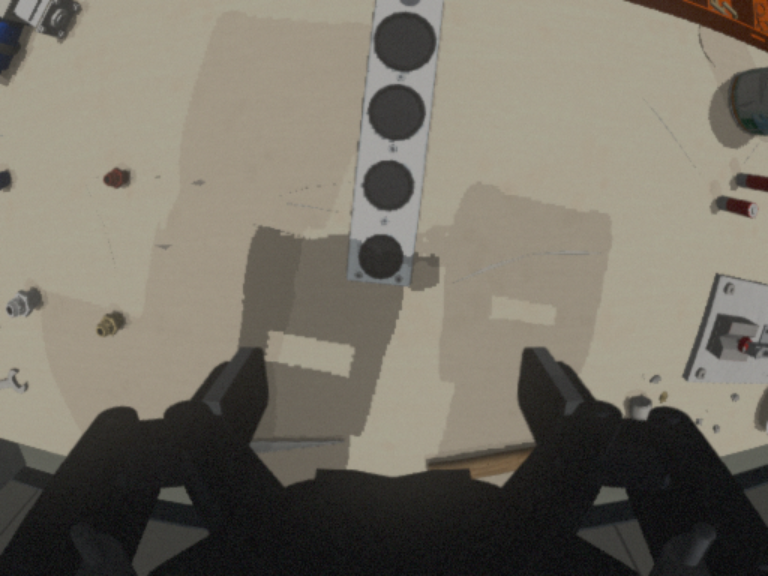

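The hex crops agree with the fitted angles: blue has a flat facing up and red has a corner up. The rail image shows the seats at d (405,42), c (397,112), b (388,186) and a (381,257). I start with the largest union and verify it.

```bash
cat > pp.py <<'E'
from h import *
import pickle
im=pickle.load(open("rail.pkl","rb"))
S=np.array([wpx2w(im,u/1.5,v/1.5,.018) for u,v in[(381,257),(388,186),(397,112),(405,42)]])[:,:2]
k=np.arange(4)-1.5; dirv=(k@S)/np.linalg.norm(k@S); C=S.mean(0)
seat={n:C+dirv*.056*kk for n,kk in zip("abcd",k)}; phi=np.arctan2(dirv[1],dirv[0])
#      xy, flat angle deg, tip height above foot, seat
G={"u3":((.4420,.3418),38,.011,"d"),"u1":((.5726,.3636),58,.010,"c"),"u2":((.4220,.2245),44,.009,"b"),"u4":((.5586,.1945),26,.0075,"a")}
def pick_place(n):
    xy,t,tip,s=G[n]; yaw=(t+30+30)%60-30; z=tip+r.finger_overhang
    q=down(np.radians(yaw))
    r.set_gripper(.6,40); r.move_to([*xy,.11],q); r.move_linear([*xy,z],vel=.12)
    r.set_gripper(0.,40); print(n,"yaw",yaw,"opening",round(r.current_opening(),3),"F",r.current_finger_force())
    r.move_linear([*xy,.12],vel=.15)
    p=seat[s]; r.move_to([*p,.12],down(phi)); r.move_linear([*p,z+.025],vel=.15); r.move_linear([*p,z+.0155],vel=.03)
    print("held",round(r.current_opening(),3),"force",np.round(r.current_contact_force(),2),"z",np.round(r.current_tool_pos(),4))
    r.set_gripper(.5); r.move_linear([*p,.13],vel=.15); print("t",r.current_t())
E
python3 - <<'E'
from pp import *
print(S.round(4).tolist(),np.linalg.norm(np.diff(S,axis=0),axis=1).round(4),np.degrees(phi)); print(seat)
pick_place("u3")
r.move_to([.567-.071,-.047,.2],down(0)); im=wrist()
cv2.imwrite("pics/p1.png",cv2.resize(im["pixels"][0:200,180:380,::-1],(600,600)))
E
```

```text
[[0.4859, -0.0378], [0.5411, -0.0433], [0.5973, -0.0499], [0.652, -0.0559]] [0.0555 0.0566 0.055 ] -6.265391927931932
{'a': array([ 0.48559153, -0.03754541]), 'b': array([ 0.54125704, -0.0436569 ]), 'c': array([ 0.59692256, -0.0497684 ]), 'd': array([ 0.65258807, -0.0558799 ])}
u3 yaw 8 opening -0.001 F 0.0
held -0.003 force [-0.21 -0.36  0.31] z [ 0.6526 -0.0559  0.0485]
t 14.175
```

View pics/p1.png

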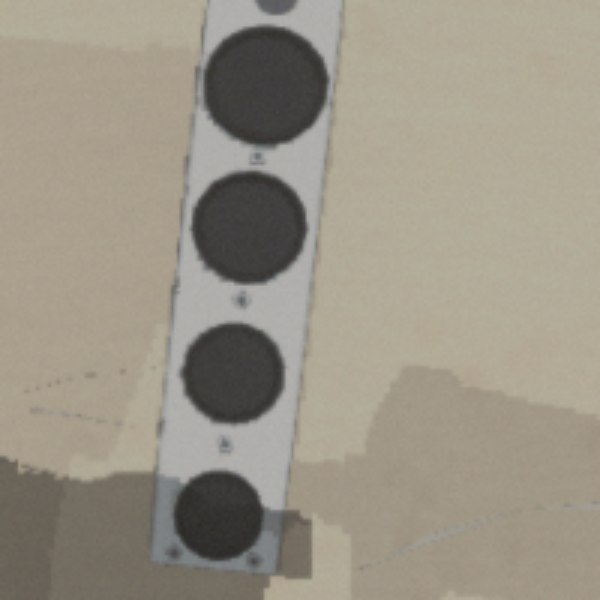

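The gripper closed on nothing and seat d is still empty. I look at where the silver union is now.

```bash
python3 - <<'E'
from look import *
xy=(.442,.342)
r.move_to([xy[0]-.071,xy[1],.14],down(0)); im=wrist(); pickle.dump(im,open("u3b.pkl","wb"))
print(w2wpx(im,np.r_[xy,.02])*1.5, r.current_tool_pos(), R.from_quat(r.current_ee_rot()).as_matrix().round(3).tolist())
print([np.round(x,4) for x in hexfit(im,xy,.025,.016,.026)])
cv2.imwrite("pics/u3b.png",cv2.resize(im["pixels"][:,:,::-1],(768,576)))
E
```

```text
[390.31969431 153.33907509] [0.3717588  0.341452   0.14012291] [[1.0, -0.001, 0.0], [-0.001, -1.0, 0.0], [0.0, -0.0, -1.0]]
[array([0.4421, 0.3419]), np.float64(38.0), np.float64(0.0254), np.float64(0.0279), np.int64(260), np.float64(0.0465), np.float64(-0.0003)]
```

View pics/u3b.png

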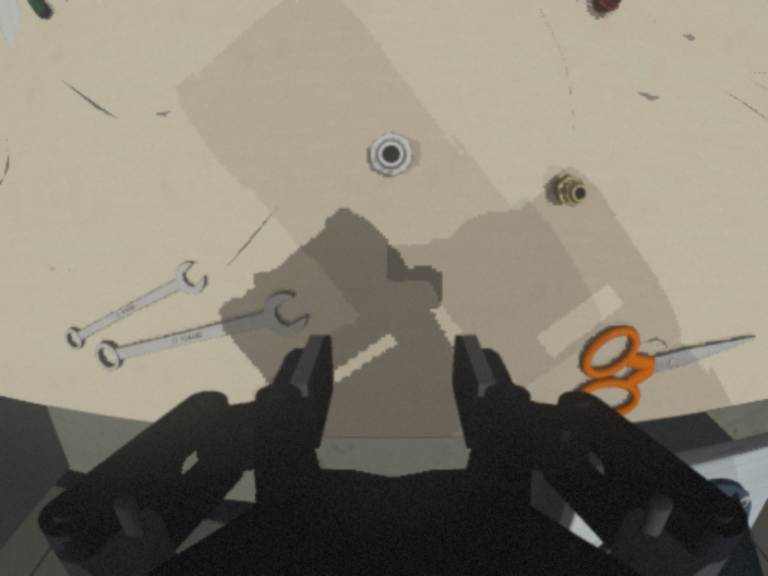

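The union is untouched at (390,153), so the jaws did not reach it. I redo the approach with checks and take a look before closing.

```bash
python3 - <<'E'
from pp import *
xy=np.array(G["u3"][0]); q=down(np.radians(8))
r.set_gripper(.6,40); print(r.current_opening())
r.move_to([*xy,.11],q); print(r.current_tool_pos())
r.move_linear([*xy,.06],vel=.12); print(r.current_tool_pos())
im=wrist(); print(w2wpx(im,np.r_[xy,.04])*1.5,w2wpx(im,r.current_tool_pos())*1.5)
cv2.imwrite("pics/g.png",cv2.resize(im["pixels"][:,:,::-1],(768,576)))
r.move_linear([*xy,.033],vel=.12); print(r.current_tool_pos(),r.current_opening(),r.current_contact_force())
im=optics.get_image("side"); c=im["camera_from_world"]@np.r_[xy,.03,1]; u,v=int(im["cx"]+im["fx"]*c[0]/c[2]),int(im["cy"]+im["fy"]*c[1]/c[2])
cv2.imwrite("pics/gs.png",cv2.resize(im["pixels"][v-70:v+70,u-70:u+70,::-1],(560,560)))
E
```

```text
0.5987590242691065
[0.44230686 0.34127811 0.10929935]
[0.44194961 0.34212007 0.06066024]
[391.20918481 322.41754422] [390.11348859 342.1358725 ]
[0.44196863 0.34180506 0.03318872] 0.5967217217244852 [ 1.08980027 -0.10899747 -0.26938055]
```

View pics/g.png

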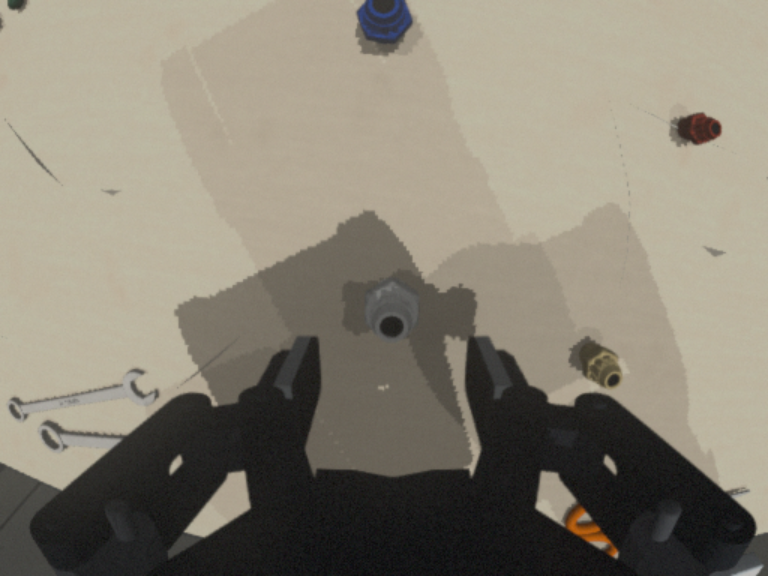

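View pics/gs.png

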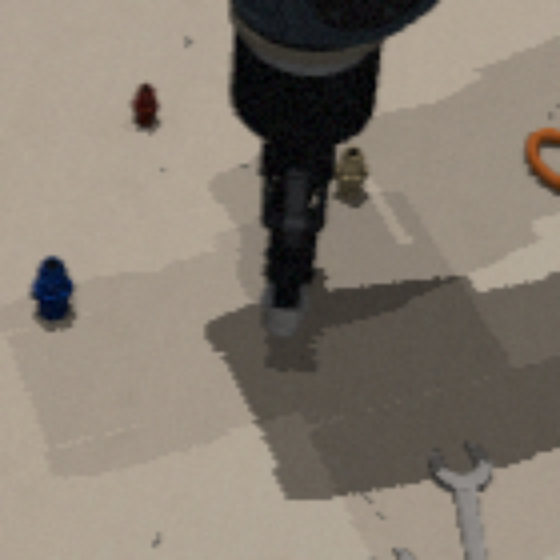

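Alignment looks right: the union sits between the jaws in both views. I close stepwise and watch the readings.

```bash
python3 - <<'E'
from pp import *
for o in (.45,.35,.25):
    r.set_gripper(o,40); print(o,r.current_opening(),r.current_finger_force(),np.round(r.current_contact_force(),2))
E
```

```text
0.45 0.451024851766426 0.0 [ 0.58 -0.75  0.17]
0.35 0.3477159474152479 0.0 [-0.48 -0.19  0.04]
0.25 0.24645611139705986 0.0 [ 0.01 -0.28 -0.78]
```

```bash
python3 - <<'E'
from pp import *
im=wrist(); a=cv2.resize(im["pixels"][140:340,130:390,::-1],(780,600)); cv2.imwrite("pics/c1.png",a)
P=cloud(im)
m=(im["depth"]>0)&(np.hypot(P[...,0]-.442,P[...,1]-.342)<.05)
for zl in np.arange(0.004,.07,.006):
    k=m&(P[...,2]>zl)&(P[...,2]<zl+.006)
    if k.any(): print(round(zl,3),k.sum(),P[k][:,:2].min(0).round(3),P[k][:,:2].max(0).round(3))
E
```

```text
0.004 33 [0.448 0.336] [0.452 0.35 ]
0.016 85 [0.448 0.331] [0.456 0.355]
0.022 526 [0.433 0.329] [0.456 0.355]
0.028 127 [0.442 0.331] [0.452 0.352]
0.034 238 [0.435 0.332] [0.452 0.352]
0.04 676 [0.435 0.334] [0.451 0.353]
0.046 105 [0.431 0.326] [0.456 0.36 ]
0.052 287 [0.433 0.318] [0.456 0.366]
0.058 342 [0.431 0.318] [0.457 0.366]
0.064 391 [0.431 0.318] [0.457 0.366]
```

View pics/c1.png

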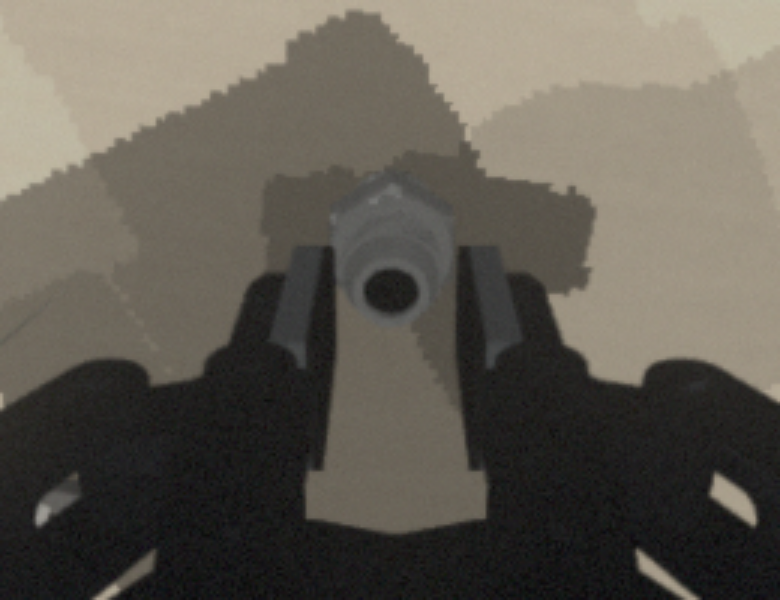

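The jaws appear to sit above the hexagon, since the lowest finger points are at z≈0.045. The fingertips look shorter than stated, so I measure them in the tool frame.

```bash
python3 - <<'E'
from pp import *
def tips(tag):
    p=np.array(r.current_tool_pos()); q=R.from_quat(r.current_ee_rot()); im=wrist(); P=cloud(im)
    T=(P-p)@q.as_matrix()
    for s in(-1,1):
        m=(im["depth"]>0)&(T[...,1]*s>.004)&(T[...,1]*s<.045)&(abs(T[...,0])<.02)&(T[...,2]<.05)&(P[...,2]>.015)&(T[...,2]>-.06)
        Q=T[m]; i=np.argsort(Q[:,2]); print(tag,s,len(i),"tip z",np.round(Q[i[[-30,-8,-1]],2],4),"x",Q[i[-8:],0].mean().round(3),"y",Q[i[-8:],1].round(3).tolist())
r.move_linear([.442,.3418,.14]); tips("0.25 up")
r.set_gripper(.02); tips("shut up")
r.set_gripper(.6); tips("0.6 up")
print(r.current_t())
E
```

```text
0.25 up -1 1684 tip z [-0.0176 -0.0147 -0.0134] x 0.005 y [-0.01, -0.01, -0.01, -0.01, -0.01, -0.01, -0.01, -0.01]
0.25 up 1 1681 tip z [-0.0173 -0.0146 -0.0133] x 0.005 y [0.012, 0.012, 0.012, 0.012, 0.012, 0.012, 0.012, 0.012]
shut up -1 819 tip z [-0.0221 -0.0193 -0.0173] x 0.012 y [-0.007, -0.004, -0.006, -0.006, -0.005, -0.005, -0.007, -0.004]
shut up 1 962 tip z [-0.0214 -0.0189 -0.0173] x 0.012 y [0.005, 0.004, 0.007, 0.006, 0.008, 0.006, 0.007, 0.005]
0.6 up -1 1681 tip z [-0.0195 -0.0176 -0.017 ] x 0.005 y [-0.025, -0.025, -0.025, -0.025, -0.025, -0.025, -0.025, -0.025]
0.6 up 1 1674 tip z [-0.0194 -0.0174 -0.0164] x -0.0 y [0.027, 0.026, 0.027, 0.027, 0.026, 0.027, 0.026, 0.027]
20.925
```

The fingertips stand about 14 mm behind the reported TCP, where the spec says 22 mm ahead, which explains the miss. A light guarded touch on bare table will give the exact figure.

```bash
python3 - <<'E'
from pp import *
r.set_gripper(.28); p=[.48,.11]
r.move_to([*p,.05],down(0)); r.move_linear([*p,.004],vel=.12); 
f0=np.array(r.current_contact_force()); z=.004; print(f0.round(2),r.current_tool_pos())
while z>-.024:
    z-=.001; r.move_linear([*p,z],vel=.02); f=np.array(r.current_contact_force())-f0
    if f[2]>3: f=np.array(r.current_contact_force())-f0; break
print(z,np.array(r.current_tool_pos()).round(4),f.round(2),r.current_t(),r.current_opening())
r.move_linear([*p,.05])
E
```

```text
[0.5  0.49 1.09] [0.48022446 0.11052849 0.00431933]
-0.014000000000000005 [ 0.4801  0.11   -0.0131] [-6.39 -1.63 18.03] 27.325 0.2782671205016108
```

Contact came at TCP z≈-0.013, so the effective overhang is -13 mm. I retry the silver union with that value.

```bash
sed -i 's/z=tip+r.finger_overhang/z=tip-.013  # measured by touch, not r.finger_overhang/; s/;.*r.move_linear(\[\*p,.13\]/; r.move_linear([*p,.10]/' pp.py
sed -i 's/r.set_gripper(0.,40); print/r.set_gripper(0.,40); assert r.current_opening()>.1,r.current_opening(); print/; s/r.move_linear(\[\*xy,.12\],vel=.15)/r.move_linear([*xy,.09],vel=.15)/; s/\[\*p,.12\],down/[*p,.09],down/' pp.py
grep -n "r\.\|z=" pp.py
python3 - <<'E'
from pp import *
pick_place("u3")
r.move_to([.567-.071,-.047,.17],down(0)); im=wrist()
cv2.imwrite("pics/p2.png",cv2.resize(im["pixels"][0:200,180:380,::-1],(500,500)))
E
```

```text
10:    xy,t,tip,s=G[n]; yaw=(t+30+30)%60-30; z=tip-.013  # measured by touch, not r.finger_overhang
12:    r.set_gripper(.6,40); r.move_to([*xy,.11],q); r.move_linear([*xy,z],vel=.12)
13:    r.set_gripper(0.,40); assert r.current_opening()>.1,r.current_opening(); print(n,"yaw",yaw,"opening",round(r.current_opening(),3),"F",r.current_finger_force())
14:    r.move_linear([*xy,.09],vel=.15)
15:    p=seat[s]; r.move_to([*p,.09],down(phi)); r.move_linear([*p,z+.025],vel=.15); r.move_linear([*p,z+.0155],vel=.03)
16:    print("held",round(r.current_opening(),3),"force",np.round(r.current_contact_force(),2),"z",np.round(r.current_tool_pos(),4))
17:    r.set_gripper(.5); r.move_linear([*p,.10],vel=.15); print("t",r.current_t())
u3 yaw 8 opening 0.273 F 39.18536293511352
held 0.273 force [-0.15  0.41  2.31] z [ 0.6529 -0.0559  0.0138]
t 35.2
```

View pics/p2.png

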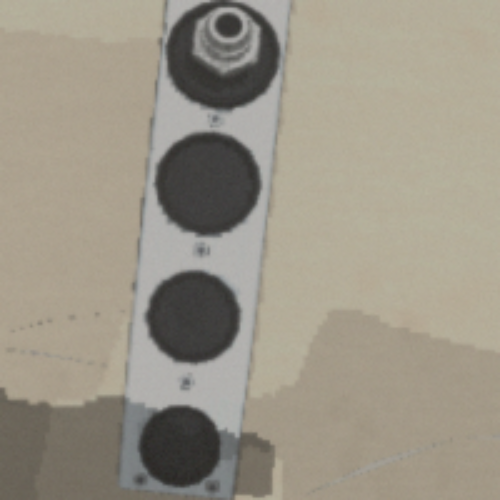

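Silver stands upright in seat d at (228,45). I go on with the other three.

```bash
python3 - <<'E'
from look import hexfit
from pp import *
for n in("u1","u2","u4"): pick_place(n)
r.move_to([.567-.08,-.047,.17],down(0)); im=wrist()
cv2.imwrite("pics/p3.png",cv2.resize(im["pixels"][0:200,180:380,::-1],(600,600)))
P=cloud(im)
for n,s in(("u4","a"),("u2","b"),("u1","c"),("u3","d")):
    H=U[n][4]; k=(im["depth"]>0)&(np.hypot(P[...,0]-seat[s][0],P[...,1]-seat[s][1])<.02)&(P[...,2]>.015+H-.006)
    print(n,k.sum(),"top err",(np.percentile(P[k][:,2],90)-.015-H).round(4),"offset",(P[k][:,:2].mean(0)-seat[s]).round(4))
E
```

```text
u1 yaw 28 opening 0.241 F 39.325963842566125
held 0.237 force [ 0.34 -0.29  3.25] z [ 0.5972 -0.0498  0.0128]
t 43.6917
u2 yaw 14 opening 0.202 F 38.89484626397007
held 0.205 force [0.35 0.57 0.83] z [ 0.5415 -0.0437  0.0117]
t 50.75
u4 yaw -4 opening 0.162 F 39.064579149380734
held 0.161 force [1.5  0.57 1.16] z [ 0.4858 -0.0376  0.0101]
t 57.45
u4 6180 top err 0.2386 offset [ 0.0121 -0.0011]
u2 192 top err 0.0005 offset [ 0.0002 -0.0003]
u1 256 top err 0.001 offset [ 0.0001 -0.    ]
u3 199 top err 0.001 offset [-0.0038 -0.0003]
```

View pics/p3.png

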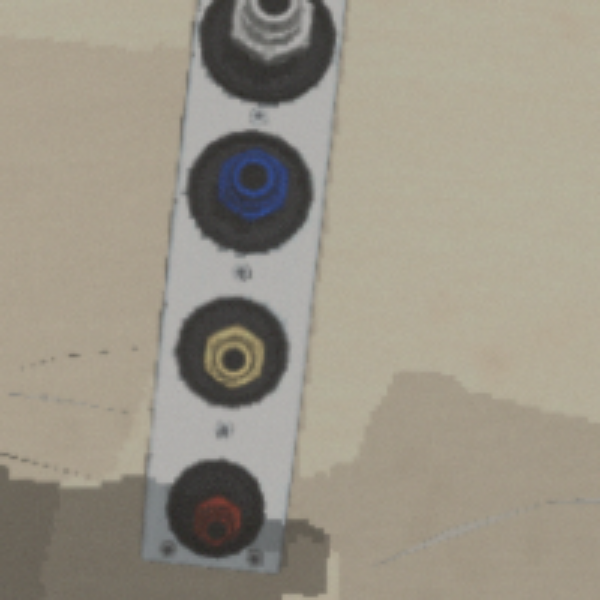

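All four stand in their seats: silver in d, blue (253,180) in c, brass (233,358) in b and red (217,522) in a. The red reading was contaminated by gripper pixels, so I recheck it and then hand in.

```bash
python3 - <<'E'
from pp import *
im=wrist(); P=cloud(im); s=seat["a"]
k=(im["depth"]>0)&(np.hypot(P[...,0]-s[0],P[...,1]-s[1])<.02)&(P[...,2]>.037)&(P[...,2]<.06)
e=np.percentile(P[k][:,2],90)-.043; o=P[k][:,:2].mean(0)-s; print(k.sum(),e.round(4),o.round(4))
if abs(e)<.0025 and np.hypot(*o)<.008: print(r.hand_in())
E
```

```text
123 0.0013 [ 0.0008 -0.0005]
the job is handed in; nothing more can be done
None
```

All four unions are standing upright in their matching seats and released, with the relief valve and poppet housing left alone, and the job is handed in (about 57 s on the robot's clock; no verdict came back).

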